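Clamp the tube in the cut-off saw and hold the saw down over its mark

ROBOT

A 6-joint arm with a two-finger parallel gripper is mounted at the origin on the work surface. World frame = base frame: x ahead of the robot, y to its left, z up, the work surface at z = 0. Lengths are in m, angles in rad, forces in N, time in s.
With the tool pointing down it reaches from about 0.425 to 0.95 m from the base axis. Payload 3.5 kg.
Tool frame: the origin (TCP) lies between the finger pads; the fingertips stand tcp_to_tips ahead of it and the grasp point (between the pads) lies 2 mm behind it (tcp_to_tips is the distance from the TCP to the fingertips, in m); z points along the fingers, y is the line along which they close (so a half turn about z gives the same grasp; the last joint's range is limited). The gripper opens to 85 mm and grips with 20 to 120 N. Pads are 22 mm wide; open, the fingers measure 114 mm over their backs; the gripper's body (76 mm by 85 mm) begins 54 mm behind the grasp point. The pads swing forward as they close: fully open they stand 13 mm farther back than shut.
Start: joints at [-1.443, 0.286, 1.577, -0, 1.279, -0.15], TCP at [0.185, -0.649, 0.248] pointing down, gripper open.
Joint ranges: [-2.77, 2.77], [-0.9, 2.22], [0.21, 2.48], [-1.53, 4.67], [0.24, 2.81], [-2.84, 2.84]. Speed limits (rad/s): [2.79, 2.79, 3.14, 3.14, 3.14, 3.14].

INTERFACE

Orientations are given as [roll, pitch, yaw] about the fixed x, y, z axes, in that order (R = Rz(yaw) Ry(pitch) Rx(roll)).
In Python, from rig import read_state, snapshot, hand_in, tcp_to_tips gives the robot as it stands. The module is installed in compiled form; this text tells all that it offers.
- The arm moves only by the tool servo_tool, never from a script. Its argument "series" is a list of rows, each a list of 7 numbers: the shift along the tool's x, y, z scaled (see below), then the turn, a rotation vector about the tool's x, y, z scaled (see below), then the opening, from 0 (shut) to 1 (fully open). A call has 1 to 20 rows; each row is the pose to reach, as a shift and turn from the pose commanded when the call began, along the tool's axes at that moment, turning the shorter way round; what a row does not reach only later rows make up. The controller multiplies each number of a shift by 0.1 m and each number of a turn by 180 degrees. A row lasts 1/12 s, in which the tool goes at most 41.7 mm and 7.16 degrees, less where a joint would pass 70% of its speed; a pose out of reach is approached as far as the arm can. A call with a number of a shift or a turn outside -1 to 1 is refused whole. A call with a gripper value outside its range is refused whole. The fingers move at their own pace and stop on an object; "force" is the grip in N (left out, the last holds). Time passes only in rows, so rows that repeat a pose let the fingers close. It gives the time, the measured TCP pose, the force, the opening and the grip force at its end, in the units of the state.
- read_state(): the state, without advancing time (a new reading comes with each control period).
- snapshot(name): name is "scene" or "top"; returns a dict with "image" (384x512x3 uint8, red, green, blue), "mtx" (3x3 intrinsics, pixels), "R" (3x3) and "t" (3): a world point X has camera coordinates R X + t. Camera axes: x right, y down, z forward; pixel columns grow to the right and rows downward; lengths in m; the calibration is good to about 2 mm. A picture is of the moment at which its call begins. There is no depth.
- hand_in(): hands the job in; it is judged then, once.
The state is a dict: "clock": time; "joint_positions": joint angles; "dq": joint speeds; "effort": joint torques, N m; "ee_pos": TCP position; "tool_rot": TCP orientation; "ft_force": force on the tool from outside, world axes, zero at the start; "ft_torque": the same for the moment, N m; "grip_width": finger opening in m; "gripper_force": force on a finger pad.
Only numpy, scipy, OpenCV 4.12 (cv2) and the standard library are available. Lean on these libraries where they do the work, as an engineer would, in place of code of your own. Each camera call takes 0.05 s, during which the arm holds its last target. There are 200 camera calls.

TASK

A marked square tube lies ready against the fence of the small cut-off saw, which is switched off. Take the spring clamp off the edge of the plywood tool tray and clip it over the fence and the tube, on either side of the disc, so that it pinches the tube to the fence without shifting it. Then push the saw's handle down until the edge of the disc stands about 10 mm above the tube without touching it, and finish while still holding the handle there, so that the mark can be checked against the disc; leave the other things alone.

Things in the scene. Friction and masses are not known exactly. Their poses are not given: they have to be found in the camera images.
- saw: grey base of the cut-off saw, fixed to the bench, 300 mm deep (x -110 to +190 mm), 280 mm wide (y), top face 30 mm above the bench. Origin on the bench under the fence's front face, in the disc's plane; x to the saw's back (away from the robot), y left, z up. The head's pivot axis runs along y at x = 142, z = 100 mm. Behind the fence the base is bare for 50 mm.
- fence: the saw's fence: two upright steel plates along y, 6 mm thick, from 12 to 134 mm left and right of the disc, 28 mm high on the base (top edge 58 mm above the bench). Origin at the foot of the front face, in the disc's plane; axes as the saw's. Front face at x = 0, back face at x = +6 mm.
- tube: dark steel square tube, 25 x 25 mm, 300 mm long along its y, about 0.4 kg, loose, lying on the saw's base with its back against the fence; a white mark round its middle, under the disc. Origin at the centre of its underside; its top is 55 mm above the bench. Tube and fence together are 31 mm thick.
- clamp: steel spring clamp, 24 mm wide, 120 mm long, 0.17 kg, upright astride the tray's near board: two rubber-tipped jaws down, two rubber-ended handles up and apart. Origin on the hinge pin; z up to the handles, jaws open along x, y along the pin. Squeezing the handles opens the jaws. The body is the half on the +x side and tilts by half the jaw angle as the clamp opens.
- clamp_grip (a point): point midway between the handle ends, 53 mm above the pin. The ends are round bars along y (6.5 mm radius, 26 mm long); over their outsides they measure 66 mm on the tray. Squeezed to 46 mm the jaw tips are 31 mm apart and the ends 57 mm above the pin; 32 mm: 43 mm apart, ends 59 mm above the pin; 25 mm is the stop.
- clamp_tips (a point): point midway between the jaw tips, 54 mm below the pin. The tips are round bars along y (7 mm radius, 24 mm long); on the tray they pinch 15 mm below the board's top edge. They are 51 mm below the pin when 31 mm apart and 48 mm when 43 mm apart.
- clamp_jaw (a joint): angle between the clamp's halves, rad: 0 on the tray's 12 mm board, 0.36 with 31 mm between the jaw tips, 0.60 with 43 mm, 0.72 fully open, -0.2 shut on nothing. Sprung shut: about 8 N on each handle starts to open it, 15 N gives 43 mm; it pinches 31 mm with about 14 N.
- saw_handle: the saw's horizontal D-handle: black crossbar along y, 28 mm thick, 100 mm long, ahead of the disc guard (about 45 mm free between), on two bars at its ends. Origin at the crossbar's middle, axes as the saw's with the head up. Head up: 101 mm in front of the fence's face, 298 mm above the bench; disc 10 mm above the tube: 145 mm in front, 226 mm above the bench.
- saw_head (a joint): angle of the saw's head, rad: 0 up against its stop, growing as it is pushed down. A spring drives it back up: it stays down only while pushed (about 9 N straight down on the crossbar to start, 10 N at 0.27). 0.27 puts the disc 10 mm above the tube, at 0.335 it touches.
- disc: grey-brown abrasive disc, 150 mm in diameter, 3 mm thick, upright, axle along y, upper half under a grey guard. Origin at its centre, which swings at 160 mm radius about the pivot: 180 mm above the bench with the head up, 140 mm with its edge 10 mm above the tube, 130 mm when it touches.
- caddy: open plywood tool tray, 200 mm (x) by 130 mm (y), 100 mm high, walls 12 mm thick, fixed; tools lie in its back half, the tallest 135 mm above the bench. Origin at the centre of its underside. The near board (on the -x side, its middle plane at x = -94 mm) carries the clamp.
- bolt_bin: open sheet-steel bin of bolts, 170 x 130 mm, 60 mm high, fixed. Origin at the centre of its underside. It and the tool tray stand on either side of the saw, now one way round, now the other.
- hammer: hammer with a wooden handle, 280 mm long, lying on the bench in front of the saw; leave it alone.
- oil_can: pale metal can with a white cap, 60 mm in diameter, 130 mm tall, standing at the back; leave it alone.
- magnet: grey L-shaped welding magnet, 90 x 25 mm, 90 mm tall, standing at the back; leave it alone.
Things that resemble listed ones, but are neither listed nor needed, are in the scene too. What is shaped like the clamp but blue or pink is not meant.

How it is judged:
By the outcome, as a careful person would: the job done as asked, in the order asked, and still so for the second after the job is handed in, while the arm keeps its last pose, push and grip.
It also fails if it takes over 51 s, if anything falls off the work surface, if the arm or the gripper's body presses on something with over 40 N, if the wrist force passes 120 N, or if a joint passes its speed limit or range.

## Working session

There is one attempt and no reset: what is moved stays moved. The work goes in short steps, Python scripts to look and compute and a tool call to move; the robot and the scene stay as the last step left them, time stands still between calls to the robot, and variables do not carry over. Pictures are saved under pics/ and viewed, at most 10 in all, crops included, and the job is handed in when it is done.

Besides the shell and the picture viewer there is one more tool, called after "Request:" by a JSON object that holds its "fn" and its "kwargs", one argument or row to a line. servo_tool: Moves the arm, as the interface text tells. Shifts and turns lie within -1 to 1; 1 stands for 0.1 m of shift or 180 degrees of turn. Its arguments: {"type":"object","properties":{"series":{"type":"array","items":{"type":"array","items":{"type":"number"}}},"force":{"type":"number"}},"required":["series"]}

```bash
mkdir -p pics
python3 - <<'E'
from rig import read_state, snapshot, tcp_to_tips
import cv2,pickle
s=read_state();print(s,tcp_to_tips)
d={n:snapshot(n) for n in("scene","top")}
pickle.dump(d,open('a.pkl','wb'))
for n in d: print(n,d[n]['mtx'],d[n]['R'],d[n]['t']); cv2.imwrite(f'pics/{n}.png',d[n]['image'][:,:,::-1])
E
```

```text
{'clock': 0.0, 'joint_positions': array([-1.44301871e+00,  2.87194204e-01,  1.57816014e+00,  3.10001079e-06,
        1.27859952e+00, -1.49995392e-01]), 'dq': array([ 0.00040545, -0.00045407, -0.00025507,  0.0013562 ,  0.00034366,
       -0.00071852]), 'effort': array([-1.14048269e-04, -4.05977690e+01, -2.92628878e+01, -1.63982768e-04,
        5.81662389e-03,  3.46204004e-06]), 'ee_pos': array([ 0.18504842, -0.64850513,  0.24693723]), 'tool_rot': array([-3.13925839e+00, -3.55777637e-04,  2.77771693e-01]), 'ft_force': array([-0.31792003,  0.54119645,  0.30581226]), 'ft_torque': array([ 0.05902948, -0.01381377,  0.01481292]), 'gripper_force': 0.0, 'grip_width': 0.08520608240251801} 0.017
scene [[360.32796994   0.         246.21055336]
 [  0.         360.32796994 188.55224396]
 [  0.           0.           1.        ]] [[-0.1131276   0.99357594  0.00300114]
 [ 0.81387103  0.09439833 -0.57332618]
 [-0.5699264  -0.06241648 -0.81932172]] [ 0.12355064 -0.3295539   1.61823132]
top [[497.8134043    0.         256.40621641]
 [  0.         497.8134043  196.76952607]
 [  0.           0.           1.        ]] [[-2.30029467e-04 -9.99660189e-01  2.60663177e-02]
 [-9.84995459e-01 -4.27202707e-03 -1.72527375e-01]
 [ 1.72580105e-01 -2.57148909e-02 -9.84659765e-01]] [-0.08920712  0.59738197  1.35687147]
```

View pics/scene.png

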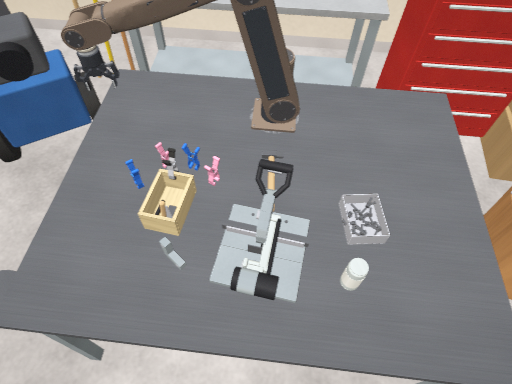

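View pics/top.png

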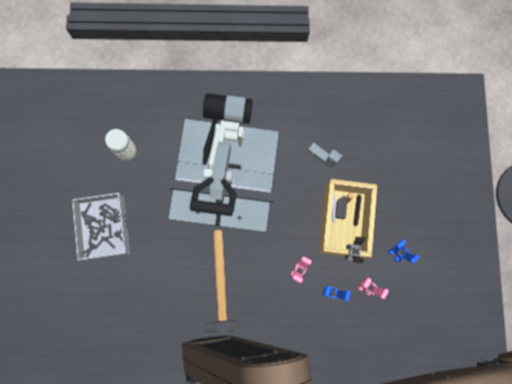

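The scene view shows the saw at about (265,245), the tray at (168,203), and a grey clamp on the tray's near board at about (171,165). In the top view the saw is at (222,170) and the grey clamp at (355,248).

Could be taken for the clamp (top view pixels):
- pink (301,270)
- pink (374,289)
- blue (337,294)
- blue (404,252)
- grey/black on the board (355,248)

I choose the grey one and will check it in a close crop.

Run:
```python
import cv2,pickle,numpy as np
d=pickle.load(open('a.pkl','rb'))
t=d['top']['image'][:,:,::-1];s=d['scene']['image'][:,:,::-1]
f=lambda im,x,y,w,h,k:cv2.resize(im[y:y+h,x:x+w],None,fx=k,fy=k,interpolation=cv2.INTER_CUBIC)
a=np.hstack([f(t,310,170,80,100,5),f(s,130,135,80,100,5)])
cv2.imwrite('pics/c1.png',a)
b=np.hstack([f(t,160,85,130,155,3),f(s,205,150,110,155,3)])
cv2.imwrite('pics/c2.png',b)
```

```text
(no output)
```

View pics/c1.png

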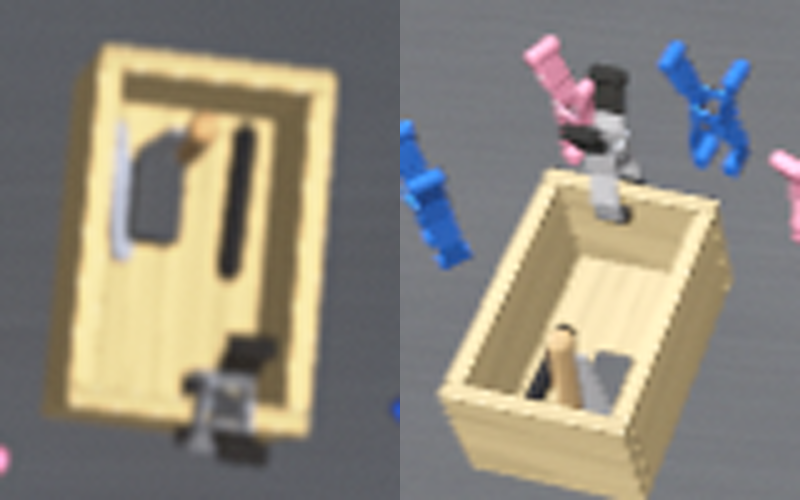

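View pics/c2.png

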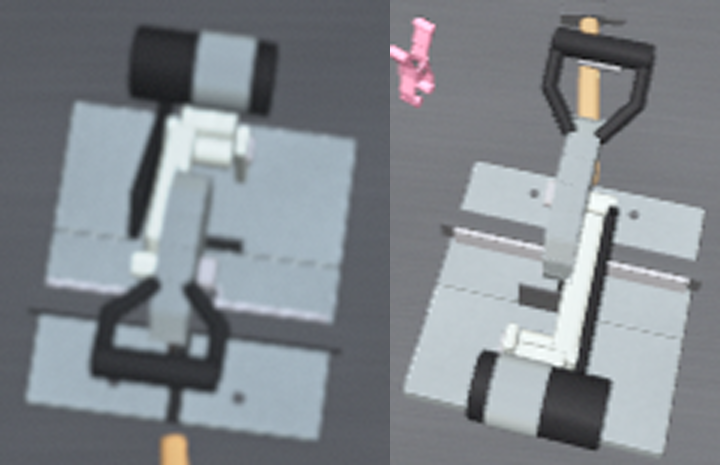

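The crops show:
- The grey clamp with black handle ends sits on the near board, at top (360,240) and (358,259).
- The fence is the pale line, with the dark tube in front of it.
- The crossbar runs from top (192,205) to (233,211).

```bash
cat > h.py <<'E'
import cv2,pickle,numpy as np
def ray(s,p):
    d=s['R'].T@np.linalg.solve(s['mtx'],[p[0],p[1],1.]);return -s['R'].T@s['t'],d
def onz(s,p,z):
    c,d=ray(s,p);return c+d*(z-c[2])/d[2]
def tri(s1,p1,s2,p2):
    c1,d1=ray(s1,p1);c2,d2=ray(s2,p2)
    u=np.linalg.lstsq(np.c_[d1,-d2],c2-c1,rcond=None)[0]
    a=c1+d1*u[0];b=c2+d2*u[1];return (a+b)/2,np.linalg.norm(a-b)
def proj(s,X):
    q=s['mtx']@(s['R']@np.asarray(X)+s['t']);return q[:2]/q[2]
E
python3 - <<'E'
from h import *
np.set_printoptions(precision=4,suppress=True)
d=pickle.load(open('a.pkl','rb'));T,S=d['top'],d['scene']
def show(n,P):
    print(n);print(np.array(P))
    P=np.array(P);print(' len',np.linalg.norm(np.roll(P,-1,0)-P,axis=1))
show('caddy rim',[onz(T,p,.1) for p in[(331,179),(377,184.4),(371,257),(324,251.6)]])
show('base',[onz(T,p,.03) for p in[(185,119),(278.3,131.7),(266,231),(169,219)]])
show('fence',[onz(T,p,.058) for p in[(175.7,180),(270.7,191.7)]])
show('tube',[onz(T,p,.055) for p in[(170,188.5),(273.3,201.7)]])
show('handle',[onz(T,p,.298) for p in[(192.3,204),(233.3,210)]])
print(tri(T,(212.8,207),S,(276.5,165)))
print('clamp handles',tri(T,(360,240),S,(166,162)),tri(T,(358,259),S,(171.6,150)))
show('h z.192',[onz(T,(360,240),.192),onz(T,(358,259),.192)])
# refined masks
def contour(im,lo,hi,box):
    h=cv2.cvtColor(im,cv2.COLOR_RGB2HSV);m=cv2.inRange(h,lo,hi)
    k=np.zeros_like(m);x0,y0,x1,y1=box;k[y0:y1,x0:x1]=m[y0:y1,x0:x1];return k
m=contour(T['image'],(15,60,120),(35,255,255),(310,165,390,275))
c=max(cv2.findContours(m,0,2)[0],key=cv2.contourArea);print('woodrect',cv2.minAreaRect(c))
show('wood',[onz(T,p,.1) for p in cv2.boxPoints(cv2.minAreaRect(c))])
hsv=cv2.cvtColor(T['image'],cv2.COLOR_RGB2HSV)
for p in[(250,150),(250,212),(220,225),(222,187),(235,192),(356,248),(360,240),(230,209)]:print(p,hsv[p[1],p[0]])
E
```

```text
caddy rim
[[ 0.6401 -0.2931  0.1   ]
 [ 0.6255 -0.4205  0.1   ]
 [ 0.4258 -0.3958  0.1   ]
 [ 0.4402 -0.2689  0.1   ]]
 len [0.1282 0.2012 0.1277 0.2014]
base
[[ 0.8335  0.122   0.03  ]
 [ 0.7968 -0.1533  0.03  ]
 [ 0.5028 -0.1159  0.03  ]
 [ 0.5363  0.1601  0.03  ]]
 len [0.2777 0.2964 0.278  0.2996]
fence
[[ 0.6438  0.1404  0.058 ]
 [ 0.6114 -0.1283  0.058 ]]
 len [0.2706 0.2706]
tube
[[ 0.6199  0.1561  0.055 ]
 [ 0.5833 -0.1357  0.055 ]]
 len [0.2941 0.2941]
handle
[[ 0.537   0.0671  0.298 ]
 [ 0.5233 -0.028   0.298 ]]
 len [0.0961 0.0961]
(array([0.5294, 0.0223, 0.3022]), np.float64(0.005992108315548937))
clamp handles (array([ 0.4641, -0.3471,  0.1844]), np.float64(0.0013479056519839002)) (array([ 0.4157, -0.3381,  0.1922]), np.float64(0.0020433753310312506))
h z.192
[[ 0.4636 -0.3459  0.192 ]
 [ 0.4159 -0.3392  0.192 ]]
 len [0.0481 0.0481]
woodrect ((349.89849853515625, 217.98960876464844), (50.30023193359375, 74.94021606445312), 5.856013774871826)
wood
[[ 0.4372 -0.2609  0.1   ]
 [ 0.6425 -0.2868  0.1   ]
 [ 0.6287 -0.4255  0.1   ]
 [ 0.4236 -0.3959  0.1   ]]
 len [0.2069 0.1394 0.2072 0.1357]
(250, 150) [102  37 187]
(250, 212) [102  37 188]
(220, 225) [101  30 137]
(222, 187) [100  35 167]
(235, 192) [107  27  67]
(356, 248) [ 21  30 136]
(360, 240) [12 23 55]
(230, 209) [111  29  62]
```

Request:
{"fn": "servo_tool", "kwargs": {
  "series": [
    [0.05,-0.03,0,0,0,-0.02,1],
    [0.15,-0.1,0,0,0,-0.055,1],
    [0.3,-0.2,0,0,0,-0.09,1],
    [0.45,-0.3,0,0,0,-0.13,1],
    [0.6,-0.4,0,0,0,-0.17,1],
    [0.75,-0.5,0,0,0,-0.21,1],
    [0.9,-0.6,0,0,0,-0.25,1],
    [1,-0.68,0,0,0,-0.29,1],
    [1,-0.68,0,0,0,-0.33,1],
    [1,-0.68,0,0,0,-0.36,1],
    [1,-0.68,0,0,0,-0.372,1]
  ],
  "force": 30
}}

```text
clock: 1.02
ee_pos: [0.2629, -0.5556, 0.2477]
tool_rot: [-3.141, -0.001, 1.451]
ft_force: [-0.3, -0.5, 1.2]
grip_width: 0.0856
gripper_force: 0.0
```

```bash
cat > go.py <<'E'
import sys,numpy as np
from rig import read_state
from scipy.spatial.transform import Rotation as Ro
def to(x,y,z,yawdeg=None):
    s=read_state();R=Ro.from_euler('xyz',s['tool_rot'])
    d=R.inv().apply(np.array([x,y,z])-s['ee_pos'])
    print('t',round(s['clock'],2),'pos',s['ee_pos'].round(4),'rot',np.degrees(s['tool_rot']).round(2),'F',s['ft_force'].round(1),'w',round(s['grip_width'],4),s['gripper_force'])
    r=np.zeros(3)
    if yawdeg is not None: r=(R.inv()*Ro.from_euler('xyz',[np.pi,0,np.radians(yawdeg)])).as_rotvec()/np.pi
    print('shift',(d/0.1).round(3),'turn',r.round(4))
if __name__=='__main__': to(*map(float,sys.argv[1:]))
E
python3 go.py 0.440 -0.3426 0.248 82.9
```

```text
t 1.02 pos [ 0.2629 -0.5556  0.2477] rot [-1.7997e+02 -6.0000e-02  8.3150e+01] F [-0.3 -0.5  1.2] w 0.0856 0.0
shift [ 2.326e+00  1.504e+00 -1.000e-03] turn [-0.0001 -0.0003  0.0014]
```

Request:
{"fn": "servo_tool", "kwargs": {
  "series": [
    [0.1,0.06,0,0,0,0,1],
    [0.35,0.22,0,0,0,0,1],
    [0.65,0.42,0,0,0,0,1],
    [1,0.65,0,0,0,0,1]
  ]
}}

```text
clock: 1.35
ee_pos: [0.3396, -0.4643, 0.2478]
tool_rot: [-3.141, -0.001, 1.443]
ft_force: [0.7, -1.1, -0.2]
grip_width: 0.0855
gripper_force: 0.0
```

Request:
{"fn": "servo_tool", "kwargs": {
  "series": [
    [0.3,0.2,0,0,0,0,1],
    [0.6,0.4,0,0,0,0,1],
    [0.9,0.6,0,0,0,0,1],
    [1,0.65,0,0,0,0,1],
    [1,0.65,0,0,0,0,1]
  ]
}}

```text
clock: 1.77
ee_pos: [0.4177, -0.3713, 0.248]
tool_rot: [-3.141, -0.001, 1.45]
ft_force: [-0.0, -0.8, -0.0]
grip_width: 0.0852
gripper_force: 0.0
```

```bash
python3 go.py 0.440 -0.3426 0.188 82.9
```

```text
t 1.77 pos [ 0.4177 -0.3713  0.248 ] rot [-1.7998e+02 -6.0000e-02  8.3080e+01] F [-0.  -0.8 -0. ] w 0.0852 0.0
shift [0.311 0.187 0.6  ] turn [-0.0001 -0.0003  0.001 ]
```

Request:
{"fn": "servo_tool", "kwargs": {
  "series": [
    [0.15,0.09,0,0,0,0,1],
    [0.31,0.187,0,0,0,0,1],
    [0.31,0.187,0.05,0,0,0,1],
    [0.31,0.187,0.2,0,0,0,1],
    [0.31,0.187,0.4,0,0,0,1],
    [0.31,0.187,0.55,0,0,0,1],
    [0.31,0.187,0.6,0,0,0,1],
    [0.31,0.187,0.6,0,0,0,1]
  ]
}}

```text
clock: 2.43
ee_pos: [0.4371, -0.3459, 0.1861]
tool_rot: [-3.138, -0.002, 1.445]
ft_force: [0.3, 0.2, 0.1]
grip_width: 0.0855
gripper_force: 0.0
```

```bash
python3 go.py 0.440 -0.3426 0.188 82.9
python3 - <<'E'
from rig import snapshot
import cv2,pickle,numpy as np
d={n:snapshot(n) for n in("scene","top")};pickle.dump(d,open('b.pkl','wb'))
f=lambda im,x,y,w,h,k:cv2.resize(im[y:y+h,x:x+w,::-1],None,fx=k,fy=k,interpolation=cv2.INTER_CUBIC)
cv2.imwrite('pics/g1.png',np.hstack([f(d['top']['image'],310,200,80,100,5),f(d['scene']['image'],130,110,80,100,5)]))
E
```

```text
t 2.43 pos [ 0.4371 -0.3459  0.1861] rot [-1.798e+02 -1.400e-01  8.278e+01] F [0.3 0.2 0.1] w 0.0855 0.0
shift [ 0.036  0.025 -0.019] turn [-0.0011 -0.0008 -0.0007]
```

View pics/g1.png

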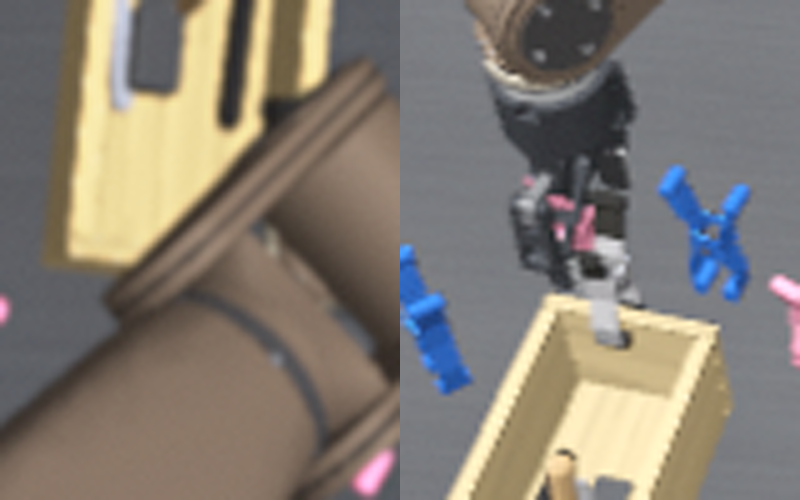

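The top view is blocked by the arm. In the scene crop the fingers straddle the clamp's black ends near (575,250), with the +x finger at about (537,235).

Run:
```python
from h import *
S=pickle.load(open('b.pkl','rb'))['scene']
c=np.array([.4371,-.3459,.1861]);y=np.array([.9925,-.122,0])
cr=lambda p:((p-[130,110])*5+[400,0]).round()
for k in(.0427,.057):
  for z in(-.017,.02): print(k,z,cr(proj(S,c+y*k+[0,0,z])),cr(proj(S,c-y*k+[0,0,z])))
for q in([.464,-.3465,.192],[.416,-.339,.192],[.44,-.3426,.139]): print(cr(proj(S,q)))
```

```text
0.0427 -0.017 [572. 291.] [615. 199.]
0.0427 0.02 [562. 256.] [606. 163.]
0.057 -0.017 [564. 307.] [622. 184.]
0.057 0.02 [554. 273.] [614. 148.]
[578. 253.]
[605. 200.]
[605. 275.]
```

Request:
{"fn": "servo_tool", "kwargs": {
  "series": [
    [0.036,0.025,0,0,0,0,1],
    [0.036,0.025,0,0,0,0,0.9],
    [0.036,0.025,0,0,0,0,0.8],
    [0.036,0.025,0,0,0,0,0.75],
    [0.036,0.025,0,0,0,0,0.7],
    [0.036,0.025,0,0,0,0,0.65],
    [0.036,0.025,0,0,0,0,0.6],
    [0.036,0.025,0,0,0,0,0.55],
    [0.036,0.025,0,0,0,0,0.5],
    [0.036,0.025,0,0,0,0,0.45],
    [0.036,0.025,0,0,0,0,0.4],
    [0.036,0.025,0,0,0,0,0.37],
    [0.036,0.025,0,0,0,0,0.36],
    [0.036,0.025,0,0,0,0,0.36]
  ],
  "force": 30
}}

```text
clock: 3.7
ee_pos: [0.4416, -0.3424, 0.1883]
tool_rot: [-3.142, -0.0, 1.446]
ft_force: [0.7, -0.5, -2.1]
grip_width: 0.0312
gripper_force: 15.2
```

```bash
python3 go.py 0.440 -0.3426 0.188 82.9
python3 - <<'E'
from rig import snapshot
import cv2,pickle,numpy as np
d={n:snapshot(n) for n in("scene","top")};pickle.dump(d,open('c.pkl','wb'))
f=lambda im,x,y,w,h,k:cv2.resize(im[y:y+h,x:x+w,::-1],None,fx=k,fy=k,interpolation=cv2.INTER_CUBIC)
cv2.imwrite('pics/g2.png',f(d['scene']['image'],140,120,70,70,8))
E
```

```text
t 3.7 pos [ 0.4416 -0.3424  0.1883] rot [-180.     -0.     82.88] F [ 0.7 -0.5 -2.1] w 0.0312 15.161662101745605
shift [-0.004 -0.016  0.003] turn [-0.     -0.     -0.0001]
```

View pics/g2.png

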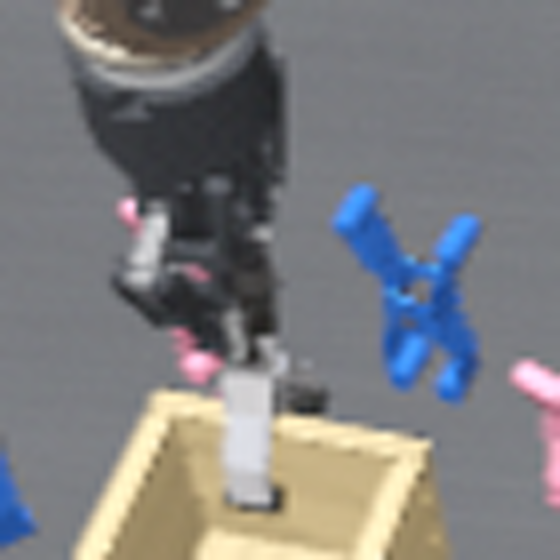

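The grip reads 15 N at 31 mm, which matches the clamp spring. The crop shows the jaws open either side of the board, with tips at (255,498) and (305,397). Lifting now.

Request:
{"fn": "servo_tool", "kwargs": {
  "series": [
    [0,0,-0.05,0,0,0,0.36],
    [0,0,-0.15,0,0,0,0.36],
    [0,0,-0.3,0,0,0,0.36],
    [0,0,-0.5,0,0,0,0.36],
    [0,0,-0.7,0,0,0,0.36],
    [0,0,-0.85,0,0,0,0.36],
    [0,0,-0.9,0,0,0,0.36],
    [0,0,-0.9,0,0,0,0.36]
  ]
}}

```text
clock: 4.47
ee_pos: [0.4424, -0.3432, 0.2812]
tool_rot: [3.138, 0.003, 1.446]
ft_force: [0.4, -0.0, -1.7]
grip_width: 0.0311
gripper_force: 15.1
```

```bash
python3 - <<'E'
import numpy as np
yaw=np.radians(-7.2);o=np.array([.627,.0075]);c,s=np.cos(yaw),np.sin(yaw)
for p in((-.0095,-.105),(-.0095,-.115),(-.101,0),(-.145,0)): print(p,o+[c*p[0]-s*p[1],s*p[0]+c*p[1]])
E
python3 go.py 0.604 -0.0955 0.278 82.8
```

```text
(-0.0095, -0.105) [ 0.60441492 -0.09548138]
(-0.0095, -0.115) [ 0.60316159 -0.10540252]
(-0.101, 0) [0.52679642 0.02015866]
(-0.145, 0) [0.48314337 0.02567332]
t 4.47 pos [ 0.4424 -0.3432  0.2812] rot [179.78   0.19  82.88] F [ 0.4 -0.  -1.7] w 0.0311 15.052151083946228
shift [2.658 1.297 0.029] turn [0.0012 0.0011 0.0004]
```

Request:
{"fn": "servo_tool", "kwargs": {
  "series": [
    [0.1,0.06,0,0,0,0,0.36],
    [0.3,0.2,0,0,0,0,0.36],
    [0.55,0.36,0,0,0,0,0.36],
    [0.8,0.52,0,0,0,0,0.36],
    [1,0.65,0,0,0,0,0.36]
  ]
}}

```text
clock: 4.88
ee_pos: [0.5191, -0.2485, 0.2763]
tool_rot: [-3.139, -0.003, 1.447]
ft_force: [0.5, -0.5, -1.9]
grip_width: 0.0313
gripper_force: 15.1
```

Request:
{"fn": "servo_tool", "kwargs": {
  "series": [
    [0.25,0.16,0,0,0,0,0.36],
    [0.5,0.33,0,0,0,0,0.36],
    [0.75,0.5,0,0,0,0,0.36],
    [0.9,0.6,0,0,0,0,0.36],
    [1,0.65,0,0,0,0,0.36],
    [1,0.65,0,0,0,0,0.36]
  ]
}}

```text
clock: 5.38
ee_pos: [0.5959, -0.1574, 0.2765]
tool_rot: [-3.139, -0.002, 1.449]
ft_force: [0.9, -0.2, -1.0]
grip_width: 0.0312
gripper_force: 15.1
```

```bash
python3 - <<'E'
from h import *
np.set_printoptions(linewidth=200)
d=pickle.load(open('a.pkl','rb'))
yaw=np.radians(-7.2);o=np.array([.627,.0075]);c,s=np.cos(yaw),np.sin(yaw)
W=lambda x,y,z:np.array([o[0]+c*x-s*y,o[1]+s*x+c*y,z])
for n in d:
  g=cv2.cvtColor(d[n]['image'],cv2.COLOR_RGB2GRAY).astype(np.float32)
  for ys in((-.128,-.10),(-.10,-.07),(.07,.10),(.10,.128)):
    r=[]
    for x in np.arange(-.050,.021,.002):
      P=np.array([proj(d[n],W(x,y,.058)) for y in np.linspace(*ys,12)],np.float32)
      r.append(cv2.remap(g,P[:,0],P[:,1],cv2.INTER_LINEAR).mean())
    print(n,ys,np.array(r).astype(int))
E
python3 go.py 0.604 -0.0955 0.278 82.8
python3 - <<'E'
from rig import snapshot
import cv2,pickle,numpy as np
d={n:snapshot(n) for n in("scene","top")};pickle.dump(d,open('d.pkl','wb'))
f=lambda im,x,y,w,h,k:cv2.resize(im[y:y+h,x:x+w,::-1],None,fx=k,fy=k,interpolation=cv2.INTER_CUBIC)
cv2.imwrite('pics/g3.png',np.hstack([f(d['top']['image'],230,150,100,150,4),f(d['scene']['image'],170,120,100,150,4)]))
E
```

```text
scene (-0.128, -0.1) [199 200 200 199 199 200 200 201 201 201 200 200 200 195 177 151 131 123 122 122 122 122 123 124 125 130 155 195 214 202 178 166 163 162 163 168]
scene (-0.1, -0.07) [200 200 200 200 200 200 200 200 200 200 200 200 200 196 178 151 131 124 122 122 122 122 122 123 124 128 151 192 215 204 181 168 165 163 163 166]
scene (0.07, 0.1) [200 200 200 199 200 200 199 199 200 200 200 200 201 199 186 160 137 126 123 121 122 123 124 126 126 127 144 183 214 214 189 170 167 165 163 165]
scene (0.1, 0.128) [201 201 201 201 201 201 201 201 201 201 201 202 202 200 188 163 138 127 123 122 123 123 124 125 126 126 141 180 214 215 191 172 167 166 165 166]
top (-0.128, -0.1) [175 175 175 176 176 175 176 176 173 165 147 117  92  82  86  91  94  94  94  94  94  95  95 100 116 142 170 188 191 185 177 173 172 172 172 172]
top (-0.1, -0.07) [174 174 175 174 174 175 175 176 174 166 147 119  94  83  86  91  94  94  94  94  95  95  95  99 113 141 171 193 196 189 179 175 174 174 173 173]
top (0.07, 0.1) [112 112 113 114 115 116 117 119 119 117 109  95  78  69  68  72  74  75  76  78  81  84  87  92 105 129 160 186 196 193 183 177 174 174 174 174]
top (0.1, 0.128) [176 175 176 175 175 175 175 176 175 170 157 133 104  86  84  90  94  94  94  94  95  95  95  97 107 130 161 188 198 194 183 176 173 173 173 173]
t 5.38 pos [ 0.5959 -0.1574  0.2765] rot [-1.7984e+02 -1.0000e-01  8.3050e+01] F [ 0.9 -0.2 -1. ] w 0.0312 15.084775686264038
shift [ 0.624  0.006 -0.014] turn [-0.0009 -0.0005  0.0014]
```

View pics/g3.png

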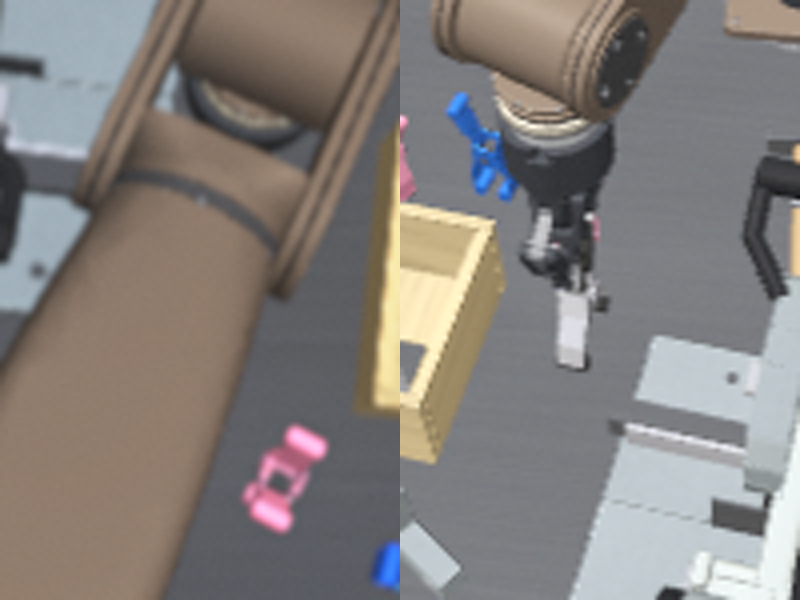

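The scene crop shows the clamp hanging upright with its jaws open, the +x tip at (572,360) and the -x tip at (599,302). The top view is blocked by the arm.

Run:
```python
from h import *
S=pickle.load(open('d.pkl','rb'))['scene']
c=np.array([.5959,-.1574,.2765]);y=np.array([.9926,-.121,0])
cr=lambda p:((p-[170,120])*4+[400,0]).round(1)
for dz in(-.1,-.105,-.11):
  print(dz,cr(proj(S,c+y*.0285+[0,0,dz])),cr(proj(S,c-y*.0285+[0,0,dz])))
im=S['image'];h=cv2.cvtColor(im,cv2.COLOR_RGB2HSV)
for r in range(200,214):print(r,[int(v) for v in cv2.cvtColor(im,cv2.COLOR_RGB2GRAY)[r,205:226]])
for r in range(190,200):print(r,[int(v) for v in cv2.cvtColor(im,cv2.COLOR_RGB2GRAY)[r,212:228]])
```

```text
-0.1 [568.9 353.5] [589.1 294.9]
-0.105 [569.4 356.9] [589.5 298.4]
-0.11 [569.9 360.2] [589.9 301.9]
200 [124, 123, 124, 124, 158, 209, 223, 223, 223, 221, 222, 208, 110, 124, 126, 127, 126, 128, 126, 125, 126]
201 [124, 124, 125, 125, 158, 210, 223, 222, 222, 222, 217, 192, 125, 126, 125, 125, 126, 126, 125, 126, 126]
202 [124, 123, 124, 124, 159, 210, 223, 223, 222, 222, 212, 170, 124, 125, 122, 125, 124, 126, 126, 127, 125]
203 [126, 126, 125, 125, 170, 222, 223, 223, 223, 221, 208, 147, 122, 124, 124, 124, 124, 124, 125, 126, 123]
204 [128, 127, 126, 129, 171, 223, 222, 223, 222, 222, 208, 148, 125, 124, 124, 125, 124, 124, 124, 124, 124]
205 [125, 125, 125, 133, 182, 222, 222, 222, 221, 222, 208, 150, 127, 126, 127, 124, 126, 126, 125, 124, 124]
206 [124, 126, 125, 131, 165, 202, 215, 214, 221, 221, 206, 126, 125, 125, 124, 124, 124, 123, 125, 125, 124]
207 [125, 126, 125, 133, 164, 195, 195, 195, 198, 204, 195, 124, 126, 126, 123, 125, 123, 125, 123, 125, 123]
208 [123, 126, 125, 132, 163, 194, 195, 194, 194, 194, 178, 99, 117, 126, 128, 127, 126, 126, 126, 125, 124]
209 [121,
[... 658 characters left out ...]
 128, 128, 129, 127, 127, 127, 128]
192 [95, 134, 126, 71, 120, 188, 209, 122, 124, 126, 129, 127, 128, 128, 128, 129]
193 [175, 162, 148, 145, 165, 195, 171, 123, 129, 130, 127, 128, 129, 127, 128, 128]
194 [207, 208, 203, 191, 177, 157, 173, 102, 82, 80, 105, 126, 127, 127, 128, 128]
195 [208, 209, 208, 205, 186, 118, 130, 89, 66, 68, 98, 126, 127, 127, 127, 127]
196 [209, 209, 208, 207, 188, 118, 105, 85, 64, 73, 114, 127, 127, 127, 126, 126]
197 [208, 209, 208, 206, 189, 114, 93, 65, 52, 73, 114, 128, 129, 129, 128, 128]
198 [208, 208, 208, 209, 199, 117, 125, 126, 118, 110, 126, 127, 126, 127, 127, 126]
199 [219, 217, 211, 211, 198, 107, 126, 125, 126, 125, 125, 124, 125, 124, 124, 124]
```

Request:
{"fn": "servo_tool", "kwargs": {
  "series": [
    [0.08,0,0,0,0,0,0.36],
    [0.25,0.01,0,0,0,0,0.36],
    [0.42,0.015,0,0,0,0,0.36],
    [0.55,0.02,0,0,0,0,0.36],
    [0.624,0.02,0,0,0,0,0.36],
    [0.624,0.02,0.1,0,0,0,0.36],
    [0.624,0.02,0.3,0,0,0,0.36],
    [0.624,0.02,0.55,0,0,0,0.36],
    [0.624,0.02,0.75,0,0,0,0.36],
    [0.624,0.02,0.9,0,0,0,0.36],
    [0.624,0.02,0.95,0,0,0,0.36],
    [0.624,0.02,0.95,0,0,0,0.36]
  ]
}}

```text
clock: 6.48
ee_pos: [0.6037, -0.0987, 0.1807]
tool_rot: [-3.137, -0.001, 1.446]
ft_force: [0.1, 0.2, -2.8]
grip_width: 0.031
gripper_force: 15.1
```

```bash
python3 go.py 0.6055 -0.0956 0.148 82.8
python3 - <<'E'
from rig import snapshot
import cv2,pickle,numpy as np
d={n:snapshot(n) for n in("scene","top")};pickle.dump(d,open('e.pkl','wb'))
f=lambda im,x,y,w,h,k:cv2.resize(im[y:y+h,x:x+w,::-1],None,fx=k,fy=k,interpolation=cv2.INTER_CUBIC)
cv2.imwrite('pics/g4.png',np.hstack([f(d['top']['image'],215,150,80,90,5),f(d['scene']['image'],200,190,60,90,5)]))
E
```

```text
t 6.48 pos [ 0.6037 -0.0987  0.1807] rot [-1.7974e+02 -3.0000e-02  8.2830e+01] F [ 0.1  0.2 -2.8] w 0.031 15.094771385192871
shift [0.033 0.015 0.327] turn [-0.0014 -0.0002  0.0002]
```

View pics/g4.png

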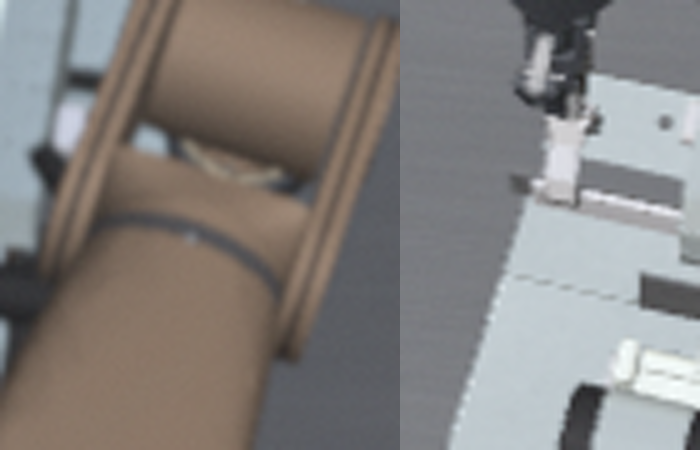

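The scene crop shows the clamp above the fence, the +x tip near (563,200) and the -x tip near (596,123). The top view is blocked by the arm again.

Run:
```python
from h import *
S=pickle.load(open('e.pkl','rb'))['scene']
g=cv2.cvtColor(S['image'],cv2.COLOR_RGB2GRAY)
for r in range(220,236):print(r,[int(v) for v in g[r,226:244]])
print()
for r in range(208,222):print(r,[int(v) for v in g[r,230:244]])
c=np.array([.6037,-.0987,.1807]);y=np.array([.9921,-.1255,0]);x=np.array([.1255,.9921,0])
for dx in(0,.003,.006):
 for dz in(-.104,-.108,-.112):
  print(dx,dz,[proj(S,c+y*(k*.0285+dx)+x*e+[0,0,dz-.007]).round(1) for k in(1,-1) for e in(-.012,.012)])
```

```text
220 [122, 123, 125, 171, 220, 221, 222, 220, 213, 194, 197, 202, 202, 202, 201, 200, 199, 201]
221 [122, 121, 132, 181, 222, 221, 222, 221, 215, 190, 164, 187, 190, 201, 200, 201, 201, 200]
222 [121, 121, 132, 181, 221, 221, 221, 221, 216, 188, 125, 127, 129, 136, 149, 163, 184, 190]
223 [124, 124, 143, 194, 221, 221, 222, 220, 215, 189, 123, 124, 123, 122, 124, 126, 129, 129]
224 [124, 127, 158, 207, 221, 221, 221, 220, 210, 168, 122, 123, 122, 123, 122, 122, 121, 122]
225 [127, 144, 149, 194, 212, 219, 216, 221, 208, 148, 122, 122, 121, 122, 122, 122, 122, 123]
226 [172, 220, 215, 198, 193, 196, 198, 200, 201, 140, 124, 126, 125, 123, 124, 122, 124, 121]
227 [141, 188, 188, 177, 192, 193, 193, 193, 179, 114, 111, 123, 124, 124, 124, 125, 125, 124]
228 [134, 161, 155, 175, 192, 192, 192, 193, 175, 110, 179, 216, 200, 189, 143, 119, 122, 125]
229 [170, 156, 140, 150, 177, 191, 192, 192, 175, 112, 170, 199, 220, 234, 222, 227, 228, 194]
230 [189, 161, 154, 133, 125, 106, 124, 133, 152, 95, 149, 169, 171, 168, 161, 194, 211, 214]
231 [199, 195, 189, 184, 170, 167, 160, 153, 126, 125, 1
[... 1681 characters left out ...]
ray([235. , 230.8]), array([232.5, 215.1]), array([239.2, 216.6])]
0.003 -0.104 [array([227.8, 228.9]), array([234.7, 230.4]), array([232.2, 214.7]), array([239. , 216.1])]
0.003 -0.108 [array([227.8, 229.5]), array([234.7, 231. ]), array([232.2, 215.3]), array([239. , 216.7])]
0.003 -0.112 [array([227.9, 230.1]), array([234.8, 231.6]), array([232.3, 215.9]), array([239. , 217.3])]
0.006 -0.104 [array([227.6, 229.7]), array([234.5, 231.2]), array([232. , 215.4]), array([238.7, 216.9])]
0.006 -0.108 [array([227.6, 230.3]), array([234.5, 231.8]), array([232., 216.]), array([238.7, 217.5])]
0.006 -0.112 [array([227.6, 230.8]), array([234.5, 232.3]), array([232. , 216.6]), array([238.8, 218. ])]
```

Request:
{"fn": "servo_tool", "kwargs": {
  "series": [
    [0.033,0.02,0,0,0,0,0.36],
    [0.033,0.02,0,0,0,0,0.36],
    [0.033,0.02,0.04,0,0,0,0.36],
    [0.033,0.02,0.08,0,0,0,0.36],
    [0.033,0.02,0.12,0,0,0,0.36],
    [0.033,0.02,0.16,0,0,0,0.36],
    [0.033,0.02,0.2,0,0,0,0.36],
    [0.033,0.02,0.2,0,0,0,0.36]
  ]
}}

```text
clock: 7.25
ee_pos: [0.6068, -0.0952, 0.1617]
tool_rot: [-3.139, -0.0, 1.446]
ft_force: [-0.7, -0.2, -2.7]
grip_width: 0.0314
gripper_force: 15.1
```

```bash
python3 go.py 0.606 -0.0957 0.150 82.8
```

```text
t 7.25 pos [ 0.6068 -0.0952  0.1617] rot [-1.7985e+02 -3.0000e-02  8.2870e+01] F [-0.7 -0.2 -2.7] w 0.0314 15.092520117759705
shift [-0.006 -0.007  0.117] turn [-0.0008 -0.0002  0.0004]
```

Request:
{"fn": "servo_tool", "kwargs": {
  "series": [
    [0,-0.005,0.03,0,0,0,0.36],
    [0,-0.005,0.06,0,0,0,0.36],
    [0,-0.005,0.09,0,0,0,0.36],
    [0,-0.005,0.11,0,0,0,0.36],
    [0,-0.005,0.11,0,0,0,0.36],
    [0,-0.005,0.11,0,0,0,0.36]
  ]
}}

```text
clock: 7.75
ee_pos: [0.607, -0.0953, 0.1522]
tool_rot: [-3.141, -0.0, 1.446]
ft_force: [-0.2, -0.1, -1.3]
grip_width: 0.031
gripper_force: 15.1
```

Request:
{"fn": "servo_tool", "kwargs": {
  "series": [
    [0,0,0,0,0,0,0.39],
    [0,0,0,0,0,0,0.42],
    [0,0,0,0,0,0,0.45],
    [0,0,0,0,0,0,0.48],
    [0,0,0,0,0,0,0.5],
    [0,0,0,0,0,0,0.5]
  ]
}}

```text
clock: 8.25
ee_pos: [0.6073, -0.0954, 0.1525]
tool_rot: [3.141, 0.0, 1.446]
ft_force: [0.7, 0.2, -1.3]
grip_width: 0.0425
gripper_force: 12.5
```

```bash
python3 go.py 0.606 -0.0957 0.150 82.8
```

```text
t 8.25 pos [ 0.6073 -0.0954  0.1525] rot [179.95   0.    82.87] F [ 0.7  0.2 -1.3] w 0.0425 12.467138171195984
shift [-0.005 -0.013  0.025] turn [0.0003 0.     0.0004]
```

Request:
{"fn": "servo_tool", "kwargs": {
  "series": [
    [0,0,0,0,0,0,0.515],
    [0,0,0,0,0,0,0.53],
    [0,0,0,0,0,0,0.53]
  ]
}}

```text
clock: 8.5
ee_pos: [0.6077, -0.0955, 0.1525]
tool_rot: [3.139, 0.0, 1.446]
ft_force: [2.0, -0.5, -2.7]
grip_width: 0.0453
gripper_force: 10.1
```

Request:
{"fn": "servo_tool", "kwargs": {
  "series": [
    [0,0,0,0,0,0,0.545],
    [0,0,0,0,0,0,0.56],
    [0,0,0,0,0,0,0.56]
  ]
}}

```text
clock: 8.75
ee_pos: [0.6069, -0.0953, 0.1527]
tool_rot: [-3.141, 0.0, 1.447]
ft_force: [0.1, -0.5, -0.1]
grip_width: 0.048
gripper_force: 0.1
```

Request:
{"fn": "servo_tool", "kwargs": {
  "series": [
    [0,0,0,0,0,0,0.58],
    [0,0,0,0,0,0,0.6],
    [0,0,0,0,0,0,0.63],
    [0,0,0,0,0,0,0.66],
    [0,0,0,0,0,0,0.7],
    [0,0,0,0,0,0,0.75],
    [0,0,0,0,0,0,0.75],
    [0,0,0,0,0,0,0.75]
  ]
}}

```text
clock: 9.42
ee_pos: [0.6071, -0.0953, 0.1523]
tool_rot: [-3.142, -0.0, 1.446]
ft_force: [0.8, -0.9, -1.0]
grip_width: 0.0634
gripper_force: 0.0
```

The jaws pinched at 46 mm with almost no side force, then released. Retreating upward.

Request:
{"fn": "servo_tool", "kwargs": {
  "series": [
    [0,0,-0.05,0,0,0,0.75],
    [0,0,-0.15,0,0,0,0.75],
    [0,0,-0.35,0,0,0,0.75],
    [0,0,-0.6,0,0,0,0.75],
    [0,0,-0.85,0,0,0,0.75],
    [0,0,-1,0,0,0,0.75]
  ]
}}

```text
clock: 9.92
ee_pos: [0.6082, -0.0957, 0.257]
tool_rot: [3.136, 0.001, 1.447]
ft_force: [0.4, -0.6, 0.5]
grip_width: 0.0642
gripper_force: 0.0
```

Request:
{"fn": "servo_tool", "kwargs": {
  "series": [
    [0,0,-0.25,0,0,0,0.7],
    [0,0,-0.5,0,0,0,0.7],
    [0,0,-0.75,0,0,0,0.7],
    [0,0,-0.95,0,0,0,0.65],
    [0,0,-1,0,0,0,0.65],
    [0,0,-1,0,0,0,0.65]
  ]
}}

```text
clock: 10.42
ee_pos: [0.6078, -0.0955, 0.3557]
tool_rot: [3.136, 0.001, 1.447]
ft_force: [0.4, -0.7, -0.4]
grip_width: 0.0556
gripper_force: 0.0
```

```bash
python3 go.py 0.529 0.0205 0.352 82.7
python3 - <<'E'
from rig import snapshot
import cv2,pickle,numpy as np
d={n:snapshot(n) for n in("scene","top")};pickle.dump(d,open('f.pkl','wb'))
f=lambda im,x,y,w,h,k:cv2.resize(im[y:y+h,x:x+w,::-1],None,fx=k,fy=k,interpolation=cv2.INTER_CUBIC)
cv2.imwrite('pics/g5.png',np.hstack([f(d['top']['image'],160,130,120,120,4),f(d['scene']['image'],205,140,80,120,4)]))
E
```

```text
t 10.42 pos [ 0.6078 -0.0955  0.3557] rot [1.7968e+02 6.0000e-02 8.2880e+01] F [ 0.4 -0.7 -0.4] w 0.0556 0.0
shift [ 1.054 -0.926  0.031] turn [0.0018 0.0003 0.001 ]
```

View pics/g5.png

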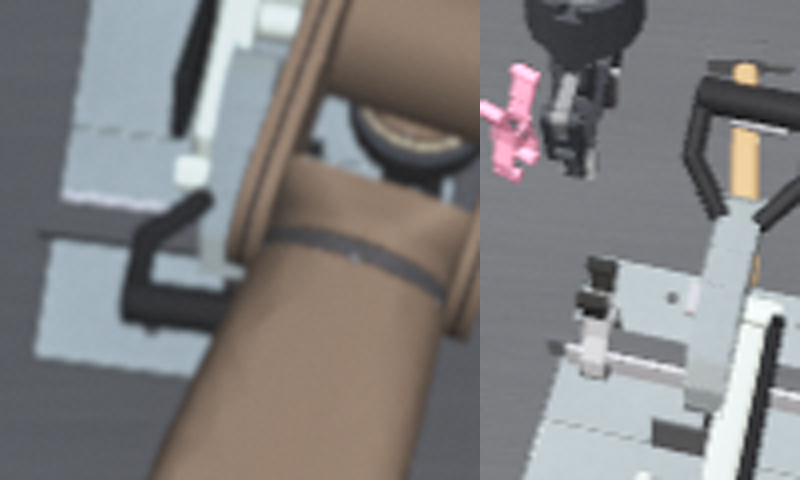

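The scene crop shows the clamp standing over the fence and tube at (597,330), clear of the disc. The crossbar runs along the top from (705,92). Moving on to the handle.

Request:
{"fn": "servo_tool", "kwargs": {
  "series": [
    [0.1,-0.09,0,0,0,0,0.65],
    [0.3,-0.27,0,0,0,0,0.65],
    [0.55,-0.5,0,0,0,0,0.65],
    [0.8,-0.72,0,0,0,0,0.65],
    [0.95,-0.85,0,0,0,0,0.65],
    [1,-0.92,0,0,0,0,0.65],
    [1,-0.92,0,0,0,0,0.65]
  ]
}}

```text
clock: 11.1
ee_pos: [0.5265, 0.017, 0.3512]
tool_rot: [-3.14, -0.0, 1.449]
ft_force: [0.3, -0.1, -0.1]
grip_width: 0.0555
gripper_force: 0.0
```

```bash
python3 - <<'E'
from h import *
np.set_printoptions(linewidth=220)
d=pickle.load(open('a.pkl','rb'))
yaw=np.radians(-7.2);o=np.array([.6283,.0075]);c,s=np.cos(yaw),np.sin(yaw)
W=lambda x,y,z:np.array([o[0]+c*x-s*y,o[1]+s*x+c*y,z])
xs=np.arange(-.135,-.069,.002)
for n in d:
  g=cv2.cvtColor(d[n]['image'],cv2.COLOR_RGB2GRAY).astype(np.float32)
  for ys in((-.038,-.015),(.015,.038)):
    r=[]
    for x in xs:
      P=np.array([proj(d[n],W(x,y,.298)) for y in np.linspace(*ys,10)],np.float32)
      r.append(cv2.remap(g,P[:,0],P[:,1],cv2.INTER_LINEAR).mean())
    print(n,ys);print(np.c_[xs*1000,r].astype(int).tolist())
  r=[]
  for y in np.arange(-.07,.071,.004):
    P=np.array([proj(d[n],W(x,y,.298)) for x in np.linspace(-.106,-.098,5)],np.float32)
    r.append((int(round(y*1000)),int(cv2.remap(g,P[:,0],P[:,1],cv2.INTER_LINEAR).mean())))
  print(r)
E
python3 go.py 0.529 0.0205 0.352 82.7
```

```text
scene (-0.038, -0.015)
[[-135, 127], [-133, 135], [-131, 138], [-129, 140], [-127, 140], [-125, 139], [-123, 141], [-121, 142], [-119, 129], [-117, 99], [-114, 71], [-112, 61], [-110, 60], [-108, 62], [-106, 64], [-104, 66], [-102, 67], [-100, 66], [-98, 64], [-96, 60], [-94, 55], [-92, 50], [-90, 45], [-88, 40], [-86, 37], [-84, 41], [-82, 59], [-80, 92], [-78, 111], [-76, 108], [-74, 104], [-72, 106], [-70, 106]]
scene (0.015, 0.038)
[[-135, 121], [-133, 123], [-131, 123], [-129, 123], [-127, 122], [-125, 122], [-123, 122], [-121, 118], [-119, 105], [-117, 79], [-114, 60], [-112, 57], [-110, 58], [-108, 61], [-106, 63], [-104, 67], [-102, 70], [-100, 71], [-98, 69], [-96, 64], [-94, 58], [-92, 53], [-90, 48], [-88, 44], [-86, 40], [-84, 42], [-82, 71], [-80, 120], [-78, 140], [-76, 133], [-74, 123], [-72, 119], [-70, 121]]
[(-70, 121), (-66, 121), (-62, 121), (-58, 122), (-54, 120), (-50, 98), (-46, 64), (-42, 63), (-38, 64), (-34, 64), (-30, 64), (-26, 66), (-22, 66), (-18, 66), (-14, 66), (-10, 67), (-6, 67), (-2, 67), (2, 66), (6, 68), (10, 68), (14, 68), (18, 68), (22, 68), (26
[... 817 characters left out ...]
 54], [-92, 51], [-90, 53], [-88, 70], [-86, 106], [-84, 142], [-82, 161], [-80, 167], [-78, 167], [-76, 167], [-74, 166], [-72, 158], [-70, 137]]
[(-70, 173), (-66, 173), (-62, 174), (-58, 175), (-54, 175), (-50, 150), (-46, 75), (-42, 52), (-38, 54), (-34, 55), (-30, 54), (-26, 54), (-22, 54), (-18, 54), (-14, 54), (-10, 53), (-6, 54), (-2, 53), (2, 53), (6, 52), (10, 52), (14, 52), (18, 51), (22, 53), (26, 51), (30, 52), (34, 51), (38, 51), (42, 50), (46, 50), (50, 51), (54, 117), (58, 170), (62, 175), (66, 174), (70, 174)]
t 11.1 pos [0.5265 0.017  0.3512] rot [-1.7988e+02 -1.0000e-02  8.3020e+01] F [ 0.3 -0.1 -0.1] w 0.0555 0.0
shift [ 0.038  0.02  -0.008] turn [-0.0007 -0.      0.0018]
```

Request:
{"fn": "servo_tool", "kwargs": {
  "series": [
    [0.053,0.03,0,0,0,0,0.65],
    [0.053,0.03,0.05,0,0,0,0.65],
    [0.053,0.03,0.15,0,0,0,0.65],
    [0.053,0.03,0.27,0,0,0,0.65],
    [0.053,0.03,0.39,0,0,0,0.65],
    [0.053,0.03,0.5,0,0,0,0.65],
    [0.053,0.03,0.56,0,0,0,0.65],
    [0.053,0.03,0.57,0,0,0,0.65],
    [0.053,0.03,0.57,0,0,0,0.65]
  ]
}}

```text
clock: 11.85
ee_pos: [0.5316, 0.0201, 0.2945]
tool_rot: [-3.14, -0.0, 1.446]
ft_force: [0.4, -0.5, -0.8]
grip_width: 0.0553
gripper_force: 0.0
```

Request:
{"fn": "servo_tool", "kwargs": {
  "series": [
    [0,0,0,0,0,0,0.58],
    [0,0,0,0,0,0,0.5],
    [0,0,0,0,0,0,0.43],
    [0,0,0,0,0,0,0.37],
    [0,0,0,0,0,0,0.33],
    [0,0,0,0,0,0,0.3],
    [0,0,0,0,0,0,0.27],
    [0,0,0,0,0,0,0.27]
  ],
  "force": 50
}}

```text
clock: 12.52
ee_pos: [0.53, 0.0205, 0.2964]
tool_rot: [-3.136, 0.0, 1.447]
ft_force: [-8.0, 1.0, 4.2]
grip_width: 0.0265
gripper_force: 48.7
```

```bash
python3 go.py 0.4862 0.0277 0.226 82.7
```

```text
t 12.52 pos [0.53   0.0205 0.2964] rot [-1.7968e+02  2.0000e-02  8.2890e+01] F [-8.   1.   4.2] w 0.0265 48.72658431529999
shift [ 0.018 -0.44   0.707] turn [-0.0018  0.0001  0.001 ]
```

Request:
{"fn": "servo_tool", "kwargs": {
  "series": [
    [0,-0.03,0.035,0,0,0,0.27],
    [0,-0.058,0.074,0,0,0,0.27],
    [0,-0.114,0.149,0,0,0,0.27],
    [0,-0.168,0.226,0,0,0,0.27],
    [0,-0.22,0.305,0,0,0,0.27],
    [0,-0.269,0.385,0,0,0,0.27],
    [0,-0.315,0.467,0,0,0,0.27],
    [0,-0.359,0.55,0,0,0,0.27],
    [0,-0.401,0.635,0,0,0,0.27],
    [0,-0.401,0.635,0,0,0,0.27],
    [0,-0.401,0.635,0,0,0,0.27]
  ],
  "force": 50
}}

```text
clock: 13.43
ee_pos: [0.493, 0.0253, 0.2359]
tool_rot: [3.138, -0.0, 1.446]
ft_force: [-5.1, 0.2, 12.7]
grip_width: 0.0267
gripper_force: 52.9
```

```bash
python3 go.py 0.4863 0.026 0.2244 82.7
python3 - <<'E'
from rig import snapshot
import cv2,pickle,numpy as np
d={n:snapshot(n) for n in("scene","top")};pickle.dump(d,open('i.pkl','wb'))
f=lambda im,x,y,w,h,k:cv2.resize(im[y:y+h,x:x+w,::-1],None,fx=k,fy=k,interpolation=cv2.INTER_CUBIC)
cv2.imwrite('pics/g6.png',np.hstack([f(d['top']['image'],160,100,100,120,4),f(d['scene']['image'],205,140,100,120,4)]))
E
```

```text
t 13.43 pos [0.493  0.0253 0.2359] rot [ 1.7977e+02 -1.0000e-02  8.2870e+01] F [-5.1  0.2 12.7] w 0.0267 52.91873037815094
shift [-0.001 -0.068  0.115] turn [ 0.0013 -0.0001  0.001 ]
```

View pics/g6.png

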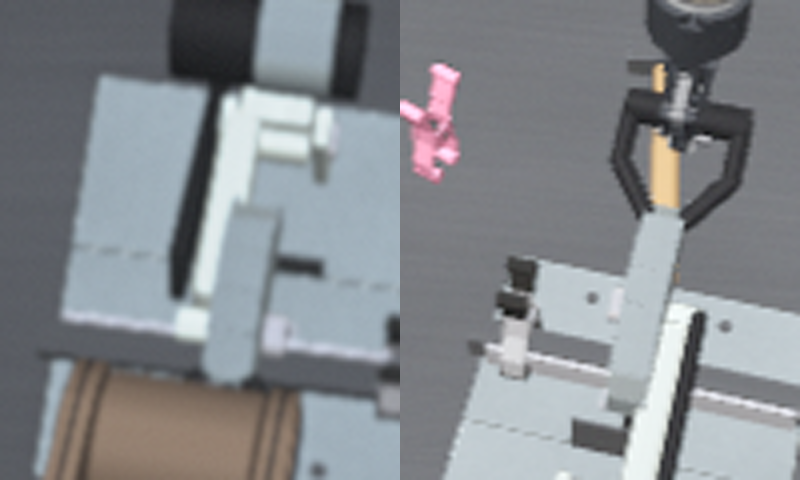

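The scene crop shows the fingers holding the crossbar (635,100)–(745,118), with the head lowered. The clamp is still in place at (515,340). I'll go the rest of the way and check the angle from the pixels.

Request:
{"fn": "servo_tool", "kwargs": {
  "series": [
    [0,-0.02,0.035,0,0,0,0.27],
    [0,-0.045,0.075,0,0,0,0.27],
    [0,-0.068,0.115,0,0,0,0.27],
    [0,-0.068,0.115,0,0,0,0.27],
    [0,-0.068,0.115,0,0,0,0.27],
    [0,-0.068,0.115,0,0,0,0.27]
  ]
}}

```text
clock: 14.03
ee_pos: [0.4883, 0.0259, 0.2257]
tool_rot: [3.131, -0.0, 1.446]
ft_force: [-1.8, 0.3, 13.9]
grip_width: 0.0267
gripper_force: 53.2
```

```bash
cat > ang.py <<'E'
from h import *
from rig import snapshot
d={n:snapshot(n) for n in("scene","top")};pickle.dump(d,open('j.pkl','wb'))
yaw=np.radians(-7.2);o=np.array([.629,.009]);c,s=np.cos(yaw),np.sin(yaw)
W=lambda x,y,z:np.array([o[0]+c*x-s*y,o[1]+s*x+c*y,z])
def band(S,t0,y):
    g=cv2.cvtColor(S['image'],cv2.COLOR_RGB2GRAY).astype(np.float32)
    ts=np.arange(t0-.13,t0+.13,.002);r=[]
    for t in ts:
        P=np.float32([proj(S,W(.142-.243*np.cos(t)-.198*np.sin(t),yy,.1+.198*np.cos(t)-.243*np.sin(t))) for yy in y])
        r.append(cv2.remap(g,P[:,0],P[:,1],cv2.INTER_LINEAR).mean())
    r=np.array(r);k=r<92
    i=len(ts)//2
    a=i
    while a>0 and k[a]:a-=1
    b=i
    while b<len(ts)-1 and k[b]:b+=1
    return ts[a].round(3),ts[b].round(3),((ts[a]+ts[b])/2).round(4)
A=pickle.load(open('a.pkl','rb'))
for y in(np.linspace(-.038,-.03,5),np.linspace(.028,.038,5)):
    print(band(A['scene'],0,y),band(pickle.load(open('i.pkl','rb'))['scene'],.22,y),band(d['scene'],.26,y))
E
python3 ang.py; python3 go.py 0.4863 0.026 0.2244 82.7
```

```text
(np.float64(-0.13), np.float64(0.128), np.float64(-0.001)) (np.float64(0.09), np.float64(0.348), np.float64(0.219)) (np.float64(0.13), np.float64(0.388), np.float64(0.259))
(np.float64(-0.13), np.float64(0.128), np.float64(-0.001)) (np.float64(0.09), np.float64(0.348), np.float64(0.219)) (np.float64(0.13), np.float64(0.388), np.float64(0.259))
t 14.13 pos [0.4883 0.0259 0.2257] rot [ 1.7941e+02 -3.0000e-02  8.2860e+01] F [-2.7  1.  12.8] w 0.027 53.24936628341675
shift [-0.002 -0.02   0.012] turn [ 0.0033 -0.0002  0.0009]
```

Request:
{"fn": "servo_tool", "kwargs": {
  "series": [
    [0,-0.01,0.008,0,0,0,0.27],
    [0,-0.02,0.015,0,0,0,0.27],
    [0,-0.02,0.015,0,0,0,0.27],
    [0,-0.02,0.015,0,0,0,0.27],
    [0,-0.02,0.015,0,0,0,0.27]
  ]
}}

```text
clock: 14.55
ee_pos: [0.4877, 0.026, 0.2245]
tool_rot: [3.127, -0.001, 1.446]
ft_force: [2.2, 1.4, 10.5]
grip_width: 0.0264
gripper_force: 53.0
```

```bash
python3 go.py 0.4863 0.026 0.2244 82.7
python3 - <<'E'
from h import *
from rig import snapshot
T=snapshot('top');S=snapshot('scene');pickle.dump({'top':T,'scene':S},open('k.pkl','wb'))
A=pickle.load(open('a.pkl','rb'))
yaw=np.radians(-7.2);o=np.array([.629,.009,0]);Rw=np.array([[np.cos(yaw),-np.sin(yaw),0],[np.sin(yaw),np.cos(yaw),0],[0,0,1]])
X,e=tri(A['top'],(208.3,172.3),A['scene'],(276,216.7));L=Rw.T@(X-o);print('block in saw frame',L.round(4),e.round(4))
p0=proj(A['top'],X)
for t in(.2,.225,.25,.26,.27,.28,.3):
    v=L-[.142,0,.1];q=[v[0]*np.cos(t)+v[2]*-np.sin(t),v[1],v[2]*np.cos(t)+v[0]*np.sin(t)]
    print(t,(proj(T,Rw@(np.array(q)+[.142,0,.1])+o)-p0).round(2))
hsv=lambda im:cv2.cvtColor(im,cv2.COLOR_RGB2HSV)
for n in('a','i','j','k'):
    im=pickle.load(open(n+'.pkl','rb'))['top']['image']
    h=hsv(im);m=((h[...,1]<30)&(h[...,2]>205)).astype(np.uint8);m[:,:202]=0;m[:,214:]=0;m[:150]=0;m[195:]=0
    # lower (front) end of the white arm, 50% crossing per column
    g=cv2.cvtColor(im,cv2.COLOR_RGB2GRAY).astype(float);out=[]
    for c in range(205,211):
        r=np.where(m[:,c])[0]
        if len(r)==0: continue
        r=r.max();seg=g[r:r+5,c];lv=160;i=np.argmax(seg<lv)
        out.append(round(r+i-1+(seg[i-1]-lv)/(seg[i-1]-seg[i]),2))
    print(n,out)
E
```

```text
t 14.55 pos [0.4877 0.026  0.2245] rot [ 1.7914e+02 -4.0000e-02  8.2850e+01] F [ 2.2  1.4 10.5] w 0.0264 53.044538497924805
shift [-0.001 -0.014  0.001] turn [ 0.0048 -0.0002  0.0008]
block in saw frame [0.0047 0.0311 0.1869] 0.0003
0.2 [-0.02  7.79]
0.225 [0.   8.61]
0.25 [0.03 9.38]
0.26 [0.05 9.68]
0.27 [0.06 9.98]
0.28 [ 0.08 10.27]
0.3 [ 0.11 10.82]
a [np.float64(177.31), np.float64(176.97), np.float64(176.84), np.float64(176.58), np.float64(176.3), np.float64(176.11)]
i [np.float64(184.13), np.float64(184.32), np.float64(184.46), np.float64(184.55), np.float64(184.67), np.float64(184.78)]
j [np.float64(185.17), np.float64(185.31), np.float64(185.45), np.float64(185.57), np.float64(185.65), np.float64(185.77)]
k [np.float64(185.31), np.float64(185.45), np.float64(185.55), np.float64(185.66), np.float64(185.77), np.float64(185.81)]
```

Request:
{"fn": "servo_tool", "kwargs": {
  "series": [
    [0,-0.004,0.008,0,0,0,0.27],
    [0,-0.008,0.015,0,0,0,0.27],
    [0,-0.008,0.015,0,0,0,0.27],
    [0,-0.008,0.015,0,0,0,0.27],
    [0,-0.008,0.015,0,0,0,0.27],
    [0,-0.008,0.015,0,0,0,0.27]
  ]
}}

```text
clock: 15.15
ee_pos: [0.4872, 0.026, 0.2232]
tool_rot: [3.126, -0.001, 1.446]
ft_force: [0.7, 0.7, 11.4]
grip_width: 0.0264
gripper_force: 53.1
```

```bash
python3 go.py 0.4863 0.026 0.2244 82.7
python3 - <<'E'
from h import *
from rig import snapshot
im={n:snapshot(n) for n in('top','scene')};pickle.dump(im,open('l.pkl','wb'))
hsv=lambda im:cv2.cvtColor(im,cv2.COLOR_RGB2HSV)
for n in('i','k','l'):
    a=pickle.load(open(n+'.pkl','rb'))['top']['image'];g=cv2.cvtColor(a,cv2.COLOR_RGB2GRAY).astype(float)
    h=hsv(a);m=((h[...,1]<30)&(h[...,2]>205));m[195:]=0;m[:150]=0;out=[]
    for c in range(205,211):
        r=np.where(m[:,c])[0].max();seg=g[r:r+5,c];i=np.argmax(seg<160)
        out.append(r+i-1+(seg[i-1]-160)/(seg[i-1]-seg[i]))
    print(n,np.mean(out).round(2))
# clamp and tube stayed? scene difference between right after release (f) and now
f=pickle.load(open('f.pkl','rb'))['scene']['image'];b=im['scene']['image']
for nm,(x0,y0,x1,y1) in dict(clamp=(225,200,245,238),tubeR=(310,235,320,245)).items():
    print(nm,np.abs(f[y0:y1,x0:x1].astype(int)-b[y0:y1,x0:x1]).mean().round(2))
E
```

```text
t 15.15 pos [0.4872 0.026  0.2232] rot [ 1.791e+02 -4.000e-02  8.285e+01] F [ 0.7  0.7 11.4] w 0.0264 53.1003338098526
shift [-0.001 -0.008 -0.012] turn [ 0.005  -0.0002  0.0008]
i 184.49
k 185.59
l 185.69
clamp 1.76
tubeR 1.58
```

```bash
python3 -c "
from rig import hand_in
print(hand_in())"
```

```text
the job is handed in; nothing more can be done
None
```

The clamp now pinches the tube to the fence on the right of the disc. The arm is holding the saw handle down at about 0.27 rad, which puts the disc edge about 10 mm above the tube, and the job is handed in (result not reported).

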